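# Set the board holder's sliding jaw to its index hole and lay the board in

## Task

Get the little circuit board ready for soldering: set the sliding jaw of the tilted board holder so that the jaws take the board's short (56 mm) side with hardly any play, with the spring plunger dropped home in its index hole, and then lay the board between the jaws, its long side running up the slope, standing on the ledges with all four feet, above the toes. The jaw moves freely only while the plunger knob is pulled out; leave the loose battery, cutters and solder-wick reel on the bench where they are.

Things in the scene. Friction and masses are not known exactly. Their poses are not given: they have to be found in the camera images.
- frame: Tilted frame of the board holder: aluminium jaws, two guide rods and a drilled index bar on a dark stand, about 100 x 220 mm, 130 mm high. It slopes 30 degrees, low edge towards the robot. Origin: middle of the board's seat, in the plane of the jaws' ledges, 95 mm above the table. x runs up the slope, y along the rods to the fixed jaw, z square to the seat, up and towards the robot.
- fixed_jaw (a point): Middle of the fixed jaw's face at ledge level (frame y = +29.75 mm). Both jaws alike: wall 9 mm high plus a flared lip, 13 mm in all over the ledge; ledge reaching 8 mm inward, x -38 to +38 mm; at its low end a toe 9 mm high, upper face at x = -33 mm. Open between the ledges but for the index bar (x -10 to +10), 9.5 mm below them.
- jaw (a joint): Slide of the moving jaw, m, 0 to 0.058, growing as it opens (to the frame's -y). Its face is at y = -(5.75 mm + joint): the gap between the jaws is 35.5 mm + joint. The plunger can drop home at 0.009, 0.024, 0.039 and 0.054 (gaps 44.5, 59.5, 74.5, 89.5 mm; 8 mm holes, round-nosed 6 mm pin). Drag about 2 N.
- plunger (a joint): Travel of the spring plunger along the frame's z, m: 0 = pin home in a hole (jaw locked), about 0.007 = pin riding on the index bar, 0.0105 = pulled out to its stop. The spring pushes it in with 3 to 6.5 N. It rides on the moving jaw, 41.5 mm behind the jaw's face.
- knob (a point): Middle of the plunger's black ribbed knob, a cylinder 19 mm across, 22 mm high, axis along the frame's z; it moves with jaw and plunger. With the pin home it is 25 mm above the ledges' plane; under the knob are a thin neck and a collar 20 mm across, 7 mm high above the jaw's plate (which is level with the ledges).
- dev_board: Purple circuit board with a plug-in module, 62 mm along its x, 56 mm along its y, 21 mm high, about 35 g. Origin: middle of its underside at foot level; z up. The 2 mm thick board lies 6 to 8 mm up on four feet (5 mm round, at x +-26, y +-24 mm); the module (x -24 to 27, y -21 to 0) is 16 to 21 mm up. Pinch it by the edges of the 2 mm board.
- aa_cell: Round battery lying on the bench, 15 mm thick, 50 mm long; bystander. Origin: middle of its underside.
- flush_cutters: Cutters with red handles, 52 x 128 x 12 mm; lying between board and holder; bystander. Origin: middle of the underside.
- wick_reel: Small green reel of solder wick lying flat, 51 x 42 x 18 mm; bystander. Origin: middle of the underside.
Mind the look-alikes: they are no part of the job. Of the things shaped like the dev_board, the purple one is meant.

How it is judged:
On the way:
1. the jaw is set for the board and the plunger is home in its hole (value of joint jaw between 0.0215 and 0.0265 m and value of joint plunger below 0.002 m), for 0.2 s.
At the end, for the whole second after the job is handed in: Jaw joint within 2.5 mm of 0.024, plunger home (under 2 mm). Board released and at rest on the ledges: within 2 mm of the seat plane, 4 mm of the middle across the jaws, -5 to +8 mm along the slope, flat within 0.07 rad, long side up the slope within 0.1 rad (all of step 1 and z of dev_board in the frame of frame between -0.002 and 0.002 m and y of dev_board in the frame of frame between -0.004 and 0.004 m and x of dev_board in the frame of frame between -0.005 and 0.008 m and angle between the z axis of dev_board and the z axis of frame, either way round below 0.07 rad and angle between the x axis of dev_board and the x axis of frame, either way round below 0.1 rad and linear speed of dev_board below 0.02 m/s); the robot touches nothing.
It fails at once if the battery, the cutters or the wick reel was pushed more than 30 mm away (distance of any of aa_cell, flush_cutters, wick_reel from where it was at the start of the episode above 0.03 m).
It also fails if it takes over 51 s, if anything falls off the work surface, if the arm or the gripper's body presses on something with over 40 N, if the wrist force passes 120 N, or if a joint passes its speed limit or range.

## Robot

A 7-joint arm with a two-finger parallel gripper is mounted at the origin on a cart in front of the work surface, level with it; the furniture and walls round the work are solid. World frame = base frame: x ahead of the robot, y to its left, z up, the work surface at z = 0. Lengths are in m, angles in rad, forces in N, time in s.
With the tool pointing down it reaches from about 0.4 to 0.925 m from the base axis. Payload 4.1 kg.
Tool frame: the origin (TCP) lies midway between the tips of the shut fingers; the grasp point (between the pads) lies 19 mm behind it; z points along the fingers, y is the line along which they close (so a half turn about z gives the same grasp; the last joint's range is limited). The gripper opens to 85 mm and grips with 20 to 120 N. Pads are 22 mm wide; open, the fingers measure 114 mm over their backs; the gripper's body (76 mm by 85 mm) begins 54 mm behind the grasp point. The pads swing forward as they close: fully open they stand 13 mm farther back than shut.
Start: joints at [-0.099, 0.398, 0.045, 1.537, -0.019, 1.207, -0.051], TCP at [0.65, 0, 0.231] pointing down, gripper open.
Joint ranges: [-2.82, 2.82], [-0.49, 2.23], [-1.37, 1.46], [0, 2.46], [-1.36, 4.5], [0.23, 2], [-2.94, 2.94]. Speed limits (rad/s): [2.57, 2.57, 3.14, 3.14, 3.14, 3.14, 3.14].

## Interface

Orientations are given as a unit quaternion [x, y, z, w].
In Python, from plant import monitor, viewer, bot gives the robot as it stands.
- The arm moves only by the tool send_rows, never from a script. Its argument "series" is a list of rows, each a list of 4 numbers: the shift along the tool's x, y, z in cm, then the turn about the tool's z in degrees. In form: [[x, y, z, roll], ...]. A call has 1 to 12 rows; each row shifts and turns the commanded pose from where the row before left it, along the tool's axes as they then stand; what a row does not reach is not made up. A row lasts 1/10 s, in which the tool goes at most 50 mm and 8.59 degrees, less where a joint would pass 70% of its speed; a pose out of reach is approached as far as the arm can. A call is refused whole if a number of a shift passes 5 or a number of a turn 8.59, either way. A call with a gripper value outside its range is refused whole. "gripper" is the opening, from 0 (shut) to 1 (fully open), set as the call begins (left out, the last holds). The fingers move at their own pace and stop on an object; the grip force is fixed at half the most. Time passes only in rows, so rows that do not move let the fingers close. It gives the time, the measured TCP pose, the force, the opening and the grip force at its end, in the units of the state.
- monitor.get_state(): the state, without advancing time (a new reading comes with each control period).
- viewer.snapshot(name): name is "scene" or "side" or "wrist"; returns a dict with "img" (384x512x3 uint8, red, green, blue), "intrinsics" (3x3 intrinsics, pixels), "D" ([k1, k2, p1, p2, k3] as OpenCV has them; the pictures are not rectified), "rvec" (rotation vector, rad) and "tvec" (3), from world to camera coordinates, as OpenCV has them. Camera axes: x right, y down, z forward; pixel columns grow to the right and rows downward; lengths in m; the calibration is good to about 2 mm. A picture is of the moment at which its call begins. There is no depth.
- bot.close_job(): hands the job in; it is judged then, once.
Trained networks look in the newest picture that a camera, given by its name, has taken for a name from the list of things; names that differ only in an ending like _2 or _b are one class to them, and where a whole thing is asked for, a point or a joint stands for the part that bears it (a point fixed in the world has none). Each returns a list of dicts, best first, with "confidence" (0 to 1); they miss things now and then, are a little off and sometimes report something else, mostly with a low value. They report only what shows in the picture. A call takes as long as a camera call. They do not tell look-alikes from the thing itself.
- viewer.boxes_of(camera, thing): "rect" ([left, top, right, bottom] in pixels, round what is visible of it).
- viewer.masks_of(camera, thing): "region" (384x512 bool, what is visible of it) and "rect" ([left, top, right, bottom] in pixels, round what is visible of it).
The state is a dict: "t": time; "qpos": joint angles; "joint_velocities": joint speeds; "tau": joint torques, N m; "tcp_pos": TCP position; "eef_rot": TCP orientation; "contact_force": force on the tool from outside, world axes, zero at the start; "torque": the same for the moment, N m; "grip_width": opening from 0.0 (shut) to 1.0 (fully open); "grip_force": force on a finger pad.
Only numpy, scipy, OpenCV 4.12 (cv2) and the standard library are available. Lean on these libraries where they do the work, as an engineer would, in place of code of your own. Each camera call takes 0.05 s, during which the arm holds its last target. There are 200 camera calls.

## Working session

There is one attempt and no reset: what is moved stays moved. The work goes in short steps, Python scripts to look and compute and a tool call to move; the robot and the scene stay as the last step left them, time stands still between calls to the robot, and variables do not carry over. Pictures are saved under pics/ and viewed, at most 10 in all, crops included, and the job is handed in when it is done.

Besides the shell and the picture viewer there is one more tool, called after "Emit:" as name(argument=value, ...), one argument or row to a line, values as JSON. send_rows: Moves the arm, as the interface text tells. Its arguments: {"type":"object","properties":{"series":{"type":"array","items":{"type":"array","items":{"type":"number"}}},"gripper":{"type":"number"}},"required":["series"]}

```bash
mkdir -p pics; ls; cat > h.py <<'E'
import numpy as np, cv2
from plant import monitor, viewer, bot
def snap(n):
    return viewer.snapshot(n)
def ray(s,uv):
    K=np.array(s["intrinsics"]);D=np.array(s["D"],float)
    R=cv2.Rodrigues(np.array(s["rvec"],float))[0];t=np.array(s["tvec"],float).ravel()
    p=cv2.undistortPoints(np.array(uv,float).reshape(-1,1,2),K,D).reshape(-1,2)
    d=np.c_[p,np.ones(len(p))]@R
    return -R.T@t,d
def onplane(s,uv,z):
    c,d=ray(s,uv); return c+d*((z-c[2])/d[:,2])[:,None]
def proj(s,P):
    return cv2.projectPoints(np.array(P,float).reshape(-1,1,3),np.array(s["rvec"],float),np.array(s["tvec"],float),np.array(s["intrinsics"]),np.array(s["D"],float))[0].reshape(-1,2)
E
python3 - <<'E'
from h import *
ims=[]
for c in ["scene","side","wrist"]:
    s=snap(c); ims.append(s["img"]); cc,_=ray(s,[[256,192]]); print(c,cc)
    for t in ["frame","knob","jaw","fixed_jaw","dev_board","aa_cell","flush_cutters","wick_reel"]:
        for m in viewer.boxes_of(c,t)[:3]:
            print(t,np.round(m["rect"]).astype(int),round(m["confidence"],2))
for i,c in enumerate(["scene","side"]):
    cv2.imwrite(f"pics/{c}0.png",cv2.resize(ims[i][:,:,::-1],(784,588),interpolation=cv2.INTER_CUBIC))
print(monitor.get_state())
E
```

```text
pics
scene [-0.03088047  0.46925293  0.76482547]
frame [129 206 226 270] 0.56
frame [238 233 286 264] 0.49
knob [197 221 205 231] 0.64
jaw [171 210 210 253] 0.72
fixed_jaw [296 168 311 181] 0.66
dev_board [345 183 367 202] 0.6
flush_cutters [235 233 285 263] 0.65
wick_reel [297 166 313 179] 0.64
side [ 0.30712552 -0.53885256  0.59103754]
frame [212 127 261 178] 0.66
knob [224 147 237 155] 0.61
jaw [219 137 252 167] 0.82
fixed_jaw [216 125 259 180] 0.72
dev_board [249 245 283 274] 0.94
dev_board [261 290 299 322] 0.84
dev_board [216 126 263 180] 0.71
aa_cell [305 228 322 238] 0.52
flush_cutters [215 196 237 230] 0.77
wick_reel [316 253 336 268] 0.75
wrist [0.65045065 0.07337924 0.37468097]
dev_board [ 87 234 143 282] 0.65
flush_cutters [42  0 84 78] 0.76
wick_reel [204 198 239 234] 0.6
{'t': 1.35, 'qpos': array([-0.0990017 ,  0.39842373,  0.04509172,  1.53660055, -0.01870622,
        1.20690245, -0.05070919]), 'joint_velocities': array([-0.00089233, -0.00079909,  0.00113859, -0.00086693,  0.00107556,
       -0.00131004, -0.00021735]), 'tau': array([-5.16260461e-04, -4.75021791e+01,  1.36274893e+00, -2.54521948e+01,
        1.15353960e-02,  1.07019616e-03,  1.67273163e-05]), 'tcp_pos': array([6.50031641e-01, 3.85245863e-05, 2.31330943e-01]), 'eef_rot': array([7.07081521e-01, 7.07132039e-01, 3.00954371e-05, 3.20824234e-05]), 'contact_force': array([-0.26200269, -0.0094536 , -0.28288985]), 'torque': array([-0.00158615, -0.05883307, -0.00330714]), 'grip_force': 0.0, 'grip_width': 1.0027622601285013}
```

View pics/scene0.png

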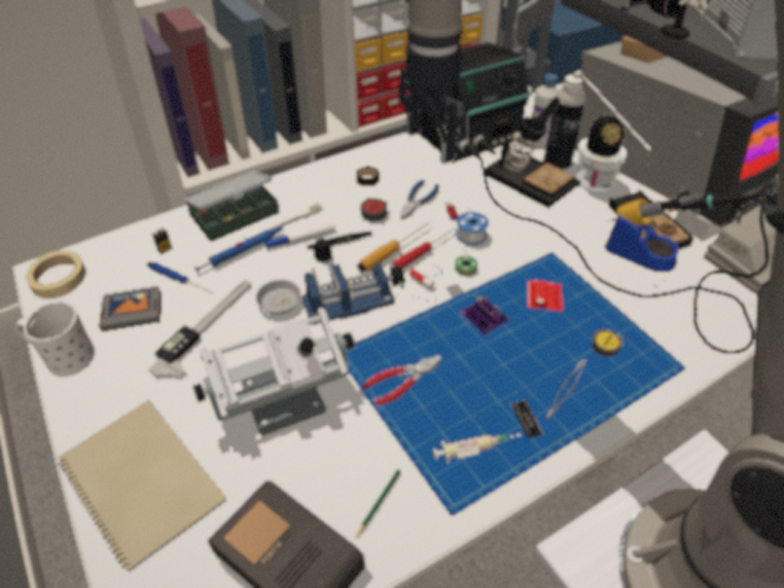

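View pics/side0.png

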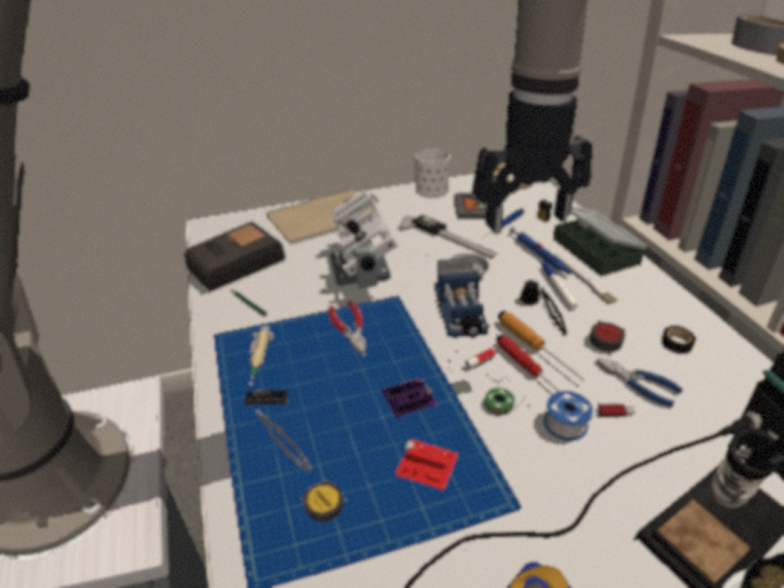

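The scene view shows the holder at about (280,365), with its knob at (305,347). The purple board is at (485,315), the look-alike red one at (545,295) and the cutters at (400,380). The side view shows the holder at (362,240) and the purple board at (408,397).

```bash
python3 - <<'E'
from h import *
f=512/784
a=snap("scene"); b=snap("side"); w=snap("wrist")
print(w["intrinsics"])
def tri(u,v):
    A=[];y=[]
    for s,p in ((a,u),(b,v)):
        c,d=ray(s,[p]); d=d[0]/np.linalg.norm(d[0]); M=np.eye(3)-np.outer(d,d); A.append(M); y.append(M@c)
    return np.linalg.lstsq(np.vstack(A),np.hstack(y),rcond=None)[0]
print("knob",tri((201,226),(230.5,151)))
print("board",tri((317,206),(266.5,259.5)), onplane(a,[(317,206)],.012),onplane(b,[(266.5,259.5)],.012))
print("cutters",onplane(b,[(226,213)],.006))
print("tri other: side black knob", onplane(b,[(240,172)],.06), onplane(a,[(227,223),(132,255)],.06))
A=cv2.resize(a["img"][195:295,115:245,::-1],None,fx=6,fy=6,interpolation=cv2.INTER_CUBIC)
B=cv2.resize(b["img"][115:205,195:285,::-1],None,fx=6,fy=6,interpolation=cv2.INTER_CUBIC)
cv2.imwrite("pics/fa.png",A);cv2.imwrite("pics/fb.png",B)
cv2.imwrite("pics/w.png",cv2.resize(w["img"][:,:,::-1],(784,588)))
E
```

```text
[[314.76811477   0.         256.19074205]
 [  0.         314.76811477 198.07307377]
 [  0.           0.           1.        ]]
knob [0.49635893 0.29089808 0.10927633]
board [ 0.48806705 -0.01227414  0.00874184] [[ 0.48455212 -0.01010824  0.012     ]] [[ 0.48814658 -0.01454431  0.012     ]]
cutters [[0.44703054 0.17227411 0.006     ]]
tri other: side black knob [[0.51057997 0.25935809 0.06      ]] [[0.51432551 0.22369378 0.06      ]
 [0.53950965 0.43815614 0.06      ]]
```

View pics/fa.png

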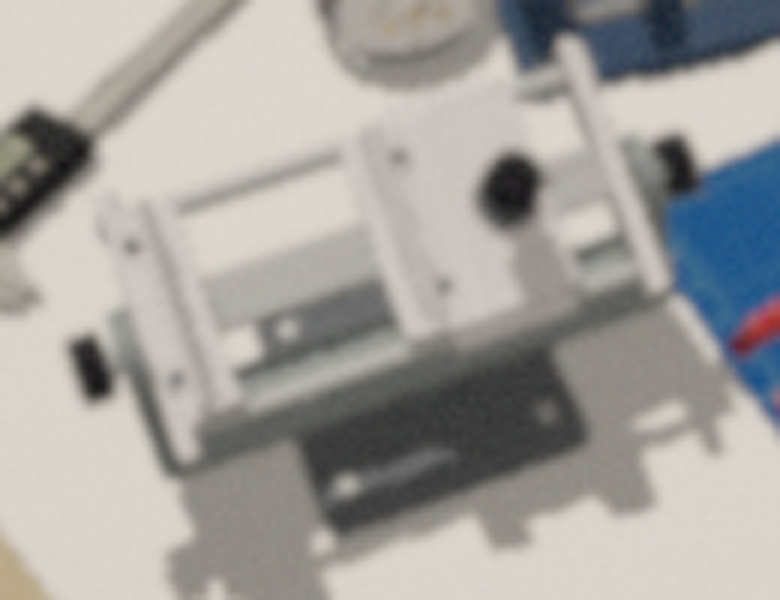

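View pics/w.png

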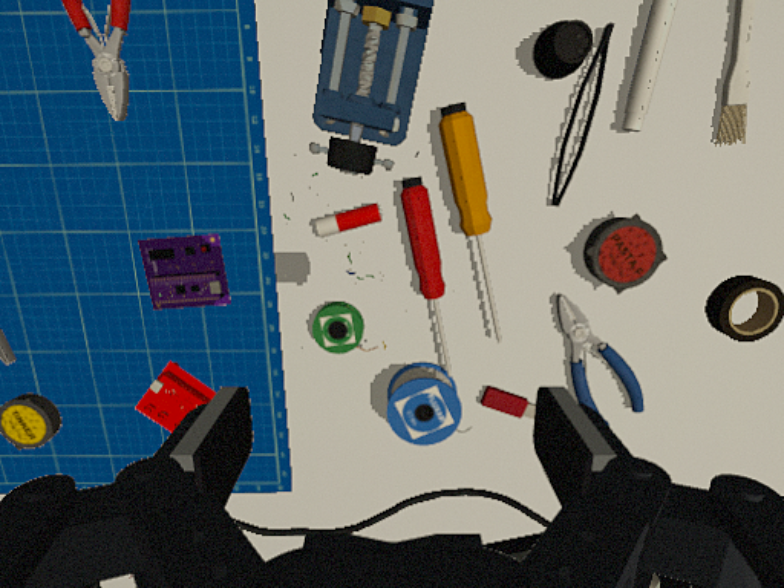

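The scene crop shows the moving jaw about 75 mm from the fixed jaw, with the knob near (512,188). The wrist view shows the purple board at (185,270) with its long side roughly along world x, and its module towards -y. Next I move the wrist camera over the holder.

Emit:
send_rows(
  series=[
    [4,-1.1,-0.4,0],
    [4,-1.1,-0.4,0],
    [4,-1.1,-0.4,0],
    [4,-1.1,-0.4,0],
    [4,-1.1,-0.4,0],
    [4,-1.1,-0.4,0],
    [4,-1.2,-0.4,0],
    [4,-1.2,-0.2,0],
    [0,0,0,0],
  ],
  gripper=0.45,
)

```text
t: 2.4
tcp_pos: [0.5558, 0.3292, 0.2616]
eef_rot: [0.703, 0.711, 0.001, -0.003]
contact_force: [-0.7, 0.4, -0.7]
grip_width: 0.447
grip_force: 0.0
```

Emit:
send_rows(
  series=[
    [0,0,0,-8.3],
    [0,0,0,-8.3],
    [0,0,0,-8.3],
    [0,0,0,-8.3],
    [0,0,0,-8.3],
    [0,0,0,-8.3],
    [0,0,0,-8.3],
    [0,0,0,-8.3],
    [0,0,0,-8.3],
    [0,0,0,-8.3],
    [0,0,0,0],
    [0,0,0,0],
  ],
)

```text
t: 3.6
tcp_pos: [0.5602, 0.3195, 0.2613]
eef_rot: [0.063, 0.998, -0.0, 0.0]
contact_force: [1.0, 0.4, 0.9]
grip_width: 0.451
grip_force: 0.0
```

```bash
python3 - <<'E'
from h import *
s=snap("wrist"); np.savez("w1.npz",**{k:np.array(v) for k,v in s.items()})
print(ray(s,[[256,198]]))
for t in ["knob","jaw","fixed_jaw","frame"]:
    for m in viewer.boxes_of("wrist",t)[:2]: print(t,np.round(m["rect"],1),round(m["confidence"],2))
st=monitor.get_state(); print(st["t"],st["tcp_pos"],st["eef_rot"],st["qpos"])
cv2.imwrite("pics/w1.png",cv2.resize(s["img"][:,:,::-1],(800,600),interpolation=cv2.INTER_CUBIC))
E
```

```text
(array([0.48758657, 0.32849579, 0.40457616]), array([[ 0.2857875 , -0.03753765, -0.95755775]]))
knob [206.9 102.1 227.9 133.6] 0.87
jaw [200.9  91.8 276.5 184.6] 0.71
frame [174.4  88.6 366.1 187.1] 0.95
3.85 [0.55997729 0.32001301 0.26133054] [ 6.14496342e-02  9.98110180e-01 -6.72086600e-05  8.50702701e-05] [-0.34252683  0.38438021 -0.33065694  1.5018232   0.12777792  1.27660063
  0.75998024]
```

View pics/w1.png

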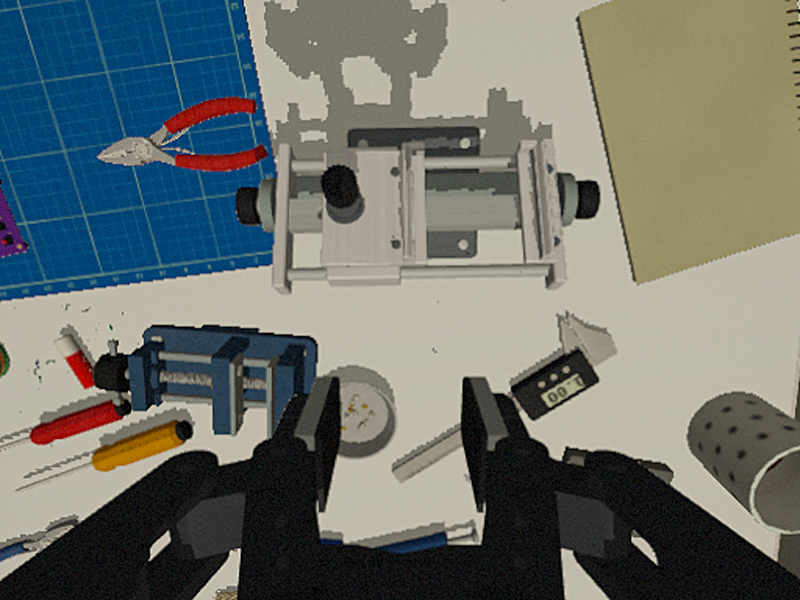

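The wrist view shows the holder spanning (275..560,140..290). The knob is at (343,192), the moving jaw's face near x=412 and the fixed one near x=531. That is a gap of about 75 mm, so the jaw is at the 0.039 hole and needs to move +15 mm in frame y.

```bash
python3 - <<'E'
from h import *
s=dict(np.load("w1.npz"))
im=cv2.resize(s["img"][82:192,170:370,::-1],None,fx=4,fy=4,interpolation=cv2.INTER_CUBIC)
c=onplane(s,[(217.4,117.9)],.1167)[0]; print("knob ray",c)
# guess pose, overlay model
import itertools
def F(p,yaw,o):
    cx,sx=np.cos(yaw),np.sin(yaw); Rz=np.array([[cx,-sx,0],[sx,cx,0],[0,0,1]])
    a=np.radians(30); Ry=np.array([[np.cos(a),0,-np.sin(a)],[0,1,0],[np.sin(a),0,np.cos(a)]])
    return o+np.array(p)@(Rz@Ry).T
yaw=np.radians(-6.7); k=np.array([0,-.08625,.025])
o=c-F(k,yaw,np.zeros(3)); print("origin",o)
q=.039
P=[[x,y,z] for y in(.02975,-.00575-q) for x in(-.038,.038) for z in (0,.013)]+[[x,-.00575-q+.008,0] for x in(-.038,.038)]+[[x,.02175,0] for x in(-.038,.038)]+[[0,-.08625,.014],[0,-.08625,.036]]
for u in proj(s,F(P,yaw,o)):
    cv2.circle(im,tuple(np.round(((u-[170,82])*4+2)).astype(int)),3,(0,0,255),-1)
cv2.imwrite("pics/w1o.png",im)
E
```

```text
knob ray [0.49553083 0.29262523 0.1167    ]
origin [0.51800831 0.37682781 0.09504936]
```

View pics/w1o.png

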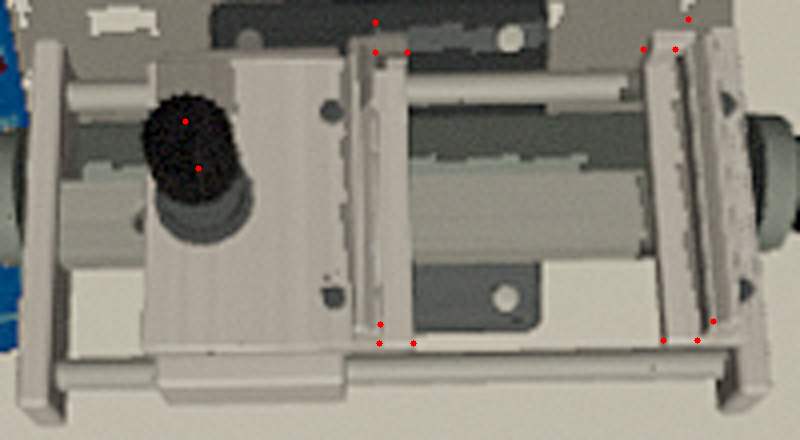

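The model overlay fits: the origin is about (0.518,0.377,0.095) and the yaw about -6.7°. The knob centre is at about (0.4955,0.2926,0.1167). I go over the knob and then descend.

Emit:
send_rows(
  series=[
    [2,-1.17,1,0],
    [2,-1.17,2,0],
    [2.07,-1.17,2,0],
    [0,0,2,0],
    [0,0,1,0],
    [0,0,0,0],
    [0,0,0,0],
  ],
  gripper=0.33,
)

```text
t: 4.55
tcp_pos: [0.4963, 0.2931, 0.182]
eef_rot: [0.061, 0.998, 0.0, 0.001]
contact_force: [-0.4, -0.1, 0.8]
grip_width: 0.331
grip_force: 0.0
```

Emit:
send_rows(
  series=[
    [0,0,1.5,0],
    [0,0,1.5,0],
    [0,0,1.5,0],
    [0,0,1.5,0],
    [0,0,1,0],
    [0,0,0.6,0],
    [0,0,0,0],
    [0,0,0,0],
  ],
)

```text
t: 5.35
tcp_pos: [0.4958, 0.2928, 0.1056]
eef_rot: [0.061, 0.998, 0.0, 0.0]
contact_force: [0.1, 0.0, 0.3]
grip_width: 0.331
grip_force: 0.0
```

```bash
python3 - <<'E'
from h import *
s=snap("wrist"); b=snap("side")
st=monitor.get_state(); print(st["t"],st["tcp_pos"],st["eef_rot"],st["contact_force"])
A=cv2.resize(s["img"][100:300,130:380,::-1],(500,400),interpolation=cv2.INTER_CUBIC)
B=cv2.resize(b["img"][110:190,200:260,::-1],(300,400),interpolation=cv2.INTER_CUBIC)
cv2.imwrite("pics/w2.png",np.hstack([A,B]))
E
```

```text
5.45 [0.49601977 0.29295368 0.10604473] [6.10194562e-02 9.98136261e-01 4.22855078e-04 6.71638872e-04] [ 0.59331793 -0.45582086 -0.48398673]
```

View pics/w2.png

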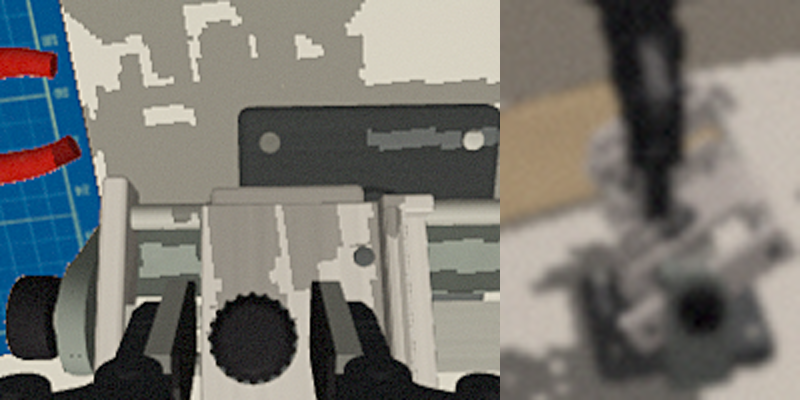

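The crop shows the knob (252,338) centred between the open fingers, with nothing touching. I close on it, then pull along frame z.

Emit:
send_rows(
  series=[
    [0,0,0,0],
    [0,0,0,0],
    [0,0,0,0],
    [0,0,0,0],
    [0,0,0,0],
    [0,0,0,0],
  ],
  gripper=0,
)

```text
t: 6.05
tcp_pos: [0.4959, 0.2929, 0.1062]
eef_rot: [0.061, 0.998, 0.0, 0.001]
contact_force: [-1.8, -1.3, 5.8]
grip_width: 0.198
grip_force: 58.6
```

Emit:
send_rows(
  series=[
    [0.1,0,-0.17,0],
    [0.1,0,-0.17,0],
    [0.1,0,-0.17,0],
    [0.1,0,-0.17,0],
    [0.1,0,-0.17,0],
    [0,0,0,0],
    [0,0,0,0],
  ],
)

```text
t: 6.75
tcp_pos: [0.4916, 0.2933, 0.1139]
eef_rot: [0.061, 0.998, 0.0, 0.001]
contact_force: [5.4, 1.5, -4.3]
grip_width: 0.199
grip_force: 58.6
```

Emit:
send_rows(
  series=[
    [0,0.3,0,0],
    [0,0.3,0,0],
    [0,0.3,0,0],
    [0,0.3,0,0],
    [0,0.3,0,0],
    [0,0,0,0],
    [0,0,0,0],
  ],
)

```text
t: 7.45
tcp_pos: [0.4933, 0.3063, 0.1133]
eef_rot: [0.062, 0.998, -0.001, 0.0]
contact_force: [5.3, -1.9, -4.3]
grip_width: 0.198
grip_force: 58.7
```

Emit:
send_rows(
  series=[
    [0,0.15,0,0],
    [0,0,0,0],
    [0,0,0,0],
  ],
)

```text
t: 7.75
tcp_pos: [0.4934, 0.3073, 0.1132]
eef_rot: [0.062, 0.998, -0.001, 0.0]
contact_force: [4.4, -1.3, -4.4]
grip_width: 0.196
grip_force: 58.7
```

Emit:
send_rows(
  series=[
    [0,0.05,0,0],
    [-0.1,0,0.17,0],
    [-0.1,0,0.17,0],
    [-0.1,0,0.17,0],
    [-0.1,0,0.17,0],
    [-0.1,0,0.17,0],
    [0,0,0,0],
    [0,0,0,0],
  ],
)

```text
t: 8.55
tcp_pos: [0.4976, 0.3094, 0.1062]
eef_rot: [0.061, 0.998, -0.0, 0.0]
contact_force: [1.3, -3.5, 5.5]
grip_width: 0.197
grip_force: 59.6
```

Emit:
send_rows(
  series=[
    [0,-0.1,0,0],
    [0,0,0,0],
    [0,0,0,0],
  ],
)

```text
t: 8.85
tcp_pos: [0.4977, 0.3094, 0.1062]
eef_rot: [0.061, 0.998, 0.001, 0.001]
contact_force: [1.2, -1.6, 6.5]
grip_width: 0.192
grip_force: 59.6
```

Emit:
send_rows(
  series=[
    [0,0,0,0],
    [0,0,0,0],
    [0,0,0,0],
    [0,0,-2,0],
    [0,0,-4,0],
    [0,0,-4,0],
    [-3,0,-4,0],
    [-3,1.5,-2,0],
    [0,2,0,0],
    [0,0,0,0],
    [0,0,0,0],
  ],
  gripper=0.33,
)

```text
t: 9.95
tcp_pos: [0.5599, 0.3361, 0.2641]
eef_rot: [0.06, 0.998, -0.001, -0.001]
contact_force: [-0.6, 0.1, -1.0]
grip_width: 0.333
grip_force: 0.0
```

```bash
python3 - <<'E'
from h import *
s=snap("wrist"); np.savez("w2.npz",**{k:np.array(v) for k,v in s.items()})
for m in viewer.boxes_of("wrist","knob")[:2]:
    r=np.array(m["rect"]); u=[(r[0]+r[2])/2,(r[1]+r[3])/2]; print(r,m["confidence"],onplane(s,[u],.1167))
st=monitor.get_state(); print(st["t"],st["tcp_pos"],st["contact_force"])
def F(p,yaw,o):
    cx,sx=np.cos(yaw),np.sin(yaw); Rz=np.array([[cx,-sx,0],[sx,cx,0],[0,0,1]])
    a=np.radians(30); Ry=np.array([[np.cos(a),0,-np.sin(a)],[0,1,0],[np.sin(a),0,np.cos(a)]])
    return o+np.array(p)@(Rz@Ry).T
yaw=np.radians(-6.7); o=np.array([.518,.3768,.095]); q=.024
P=[[x,y,0] for y in(.02975,.02175,-.00575-q,.00225-q) for x in(-.038,.038)]+[[0,-.04725-q,.014],[0,-.04725-q,.036]]
U=proj(s,F(P,yaw,o)); x0,y0=np.maximum(np.round(U.mean(0)).astype(int)-[90,65],0)
im=cv2.resize(s["img"][y0:y0+120,x0:x0+190,::-1],None,fx=4,fy=4,interpolation=cv2.INTER_CUBIC)
for u in U: cv2.circle(im,tuple(np.round((u-[x0,y0])*4+2).astype(int)),3,(0,0,255),-1)
cv2.imwrite("pics/w3.png",im)
E
```

```text
[209.3 108.3 230.3 133.5] 0.85 [[0.49789089 0.31008493 0.1167    ]]
10.05 [0.56029986 0.3349718  0.26430058] [ 1.77216181 -0.52757488  0.42858567]
```

View pics/w3.png

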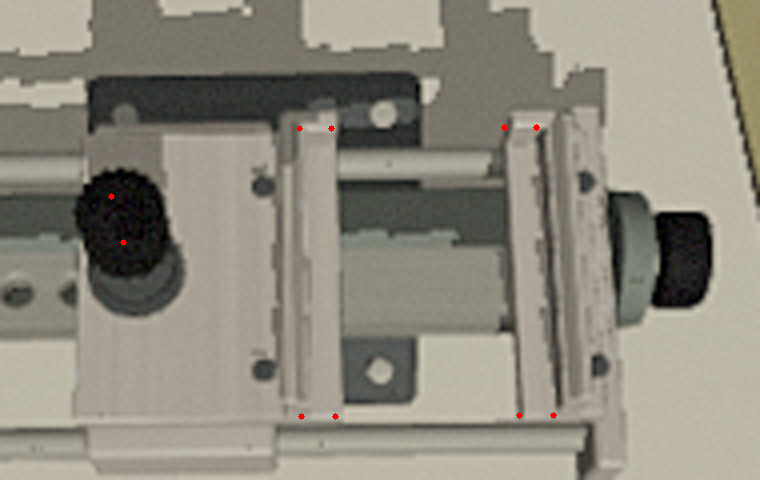

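The crop shows both ledges, the moving one's inner edge at x≈340 and the fixed one's at x≈515. They fit the 0.024 setting to about 1 mm, and the knob sits low on its collar as it did when home. Next is the board.

Emit:
send_rows(
  series=[
    [0.3,-3.5,0,0],
    [0.3,-3.5,0,0],
    [0.3,-3.5,0,0],
    [0.3,-3.5,0,0],
    [0.3,-3.5,0,0],
    [0.3,-3.5,0,0],
    [0.3,-3.5,1,0],
    [0.3,-3.5,2,0],
    [0.3,-3.5,2,0],
    [0.2,-3.8,1.4,0],
  ],
  gripper=0.92,
)

```text
t: 11.05
tcp_pos: [0.4873, -0.0125, 0.2]
eef_rot: [0.061, 0.998, -0.0, -0.001]
contact_force: [1.0, 0.3, 0.6]
grip_width: 0.92
grip_force: 0.0
```

Emit:
send_rows(
  series=[
    [0,0,0,8.3],
    [0,0,0,8.3],
    [0,0,0,8.3],
    [0,0,0,8.3],
    [0,0,0,8.3],
    [0,0,0,8.3],
    [0,0,0,8.3],
    [0,0,0,8.3],
    [0,0,0,8.3],
    [0,0,0,8.3],
    [0,0,0,0],
    [0,0,0,0],
  ],
)

```text
t: 12.25
tcp_pos: [0.4888, -0.0113, 0.2012]
eef_rot: [0.706, 0.708, -0.0, -0.0]
contact_force: [-0.0, -0.0, 0.7]
grip_width: 0.917
grip_force: 0.0
```

```bash
python3 - <<'E'
from h import *
s=snap("wrist"); np.savez("w4.npz",**{k:np.array(v) for k,v in s.items()})
st=monitor.get_state(); print(st["t"],st["tcp_pos"],st["eef_rot"],st["contact_force"])
for m in viewer.masks_of("wrist","dev_board")[:3]:
    r=m["rect"]; reg=m["region"]; col=s["img"][reg].mean(0); print(np.round(r),m["confidence"],col)
    cs,_=cv2.findContours(reg.astype(np.uint8),cv2.RETR_EXTERNAL,cv2.CHAIN_APPROX_NONE); c=max(cs,key=cv2.contourArea)
    bx=cv2.boxPoints(cv2.minAreaRect(c)); print(np.round(bx,1))
p=proj(s,[[.488,-.012,.008]])[0]; x0,y0=np.round(p).astype(int)-[75,55]; x0=max(x0,0);y0=max(y0,0); print(x0,y0)
cv2.imwrite("pics/w4.png",cv2.resize(s["img"][y0:y0+110,x0:x0+150,::-1],None,fx=5,fy=5,interpolation=cv2.INTER_CUBIC))
E
```

```text
12.3 [ 0.48894804 -0.01119464  0.2012203 ] [ 7.06302111e-01  7.07910522e-01 -1.33374101e-04 -5.94034623e-05] [ 0.09525431  0.31216656 -0.04994096]
[228. 145. 284. 201.] 0.85 [107.3127136   58.41250854 121.61927546]
[[225.6 150.2]
 [283.9 146.3]
 [287.3 197.2]
 [229.  201.1]]
[207. 238. 277. 300.] 0.75 [203.79495128  15.01328609  15.59654562]
[[208.4 271.1]
 [235.6 234.9]
 [278.9 267.4]
 [251.8 303.6]]
180 119
```

View pics/w4.png

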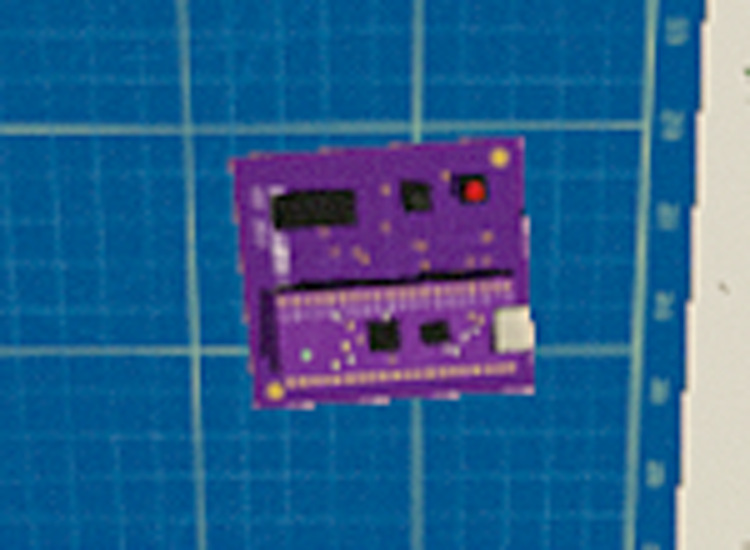

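The crop shows the purple board with corners at about (235,158), (522,138), (533,390) and (257,406), module on the lower half and nothing near it.

```bash
python3 - <<'E'
from h import *
s=dict(np.load("w4.npz"))
c=np.array([(235,158),(522,138),(533,390),(257,406)])/5-.4+[180,119]
W=onplane(s,c,.008)[:,:2]; print(W.round(4))
n=np.linalg.norm
print(n(W[1]-W[0]),n(W[2]-W[3]),n(W[3]-W[0]),n(W[2]-W[1]),W.mean(0))
for a,b in((0,1),(3,2),(3,0),(2,1)):
    d=W[b]-W[a]; print(np.degrees(np.arctan2(d[1],d[0])))
E
```

```text
[[ 0.4572  0.0137]
 [ 0.5184  0.0181]
 [ 0.5223 -0.0378]
 [ 0.4607 -0.0417]]
0.06133741500110834 0.06176230717642616 0.05553747326641022 0.05607158523319687 [ 0.48963491 -0.01193606]
4.072278804509639
3.575174217652291
93.6186546948146
94.05477380871814
```

Emit:
send_rows(
  series=[
    [0,0,2,-3.7],
    [-0.07,0.07,4,0],
    [0,0,4,0],
    [0,0,4,0],
    [0,0,2,0],
    [0,0,2,0],
    [0,0,1,0],
    [0,0,1,0],
    [0,0,0.4,0],
    [0,0,0,0],
    [0,0,0,0],
  ],
)

```text
t: 13.45
tcp_pos: [0.4909, -0.0116, -0.002]
eef_rot: [0.684, 0.73, 0.001, 0.001]
contact_force: [-0.5, -0.1, 0.5]
grip_width: 0.923
grip_force: 0.0
```

Emit:
send_rows(
  series=[
    [0,0,0,0],
    [0,0,0,0],
    [0,0,0,0],
    [0,0,0,0],
    [0,0,0,0],
    [0,0,0,0],
  ],
  gripper=0.66,
)

```text
t: 14.05
tcp_pos: [0.4909, -0.0116, -0.0012]
eef_rot: [0.684, 0.73, 0.0, 0.001]
contact_force: [-1.9, 0.3, 8.8]
grip_width: 0.689
grip_force: 62.2
```

Emit:
send_rows(
  series=[
    [0,0,-0.5,0],
    [0,0,-1,0],
    [0,0,-2,0],
    [0,0,-4,0],
    [0,0,-4,0],
    [0,0,-4,0],
    [0,0,-4,0],
    [0,0,-4,0],
    [0,0,0,0],
  ],
)

```text
t: 14.95
tcp_pos: [0.494, -0.0114, 0.239]
eef_rot: [0.684, 0.73, 0.005, 0.005]
contact_force: [1.2, -0.3, 0.0]
grip_width: 0.688
grip_force: 64.5
```

```bash
python3 - <<'E'
from h import *
s=snap("wrist"); b=snap("side")
st=monitor.get_state(); print(st["t"],st["tcp_pos"],st["eef_rot"],st["contact_force"],st["grip_width"],st["grip_force"])
A=cv2.resize(s["img"][130:,100:410,::-1],(440,360),interpolation=cv2.INTER_CUBIC)
p=proj(b,[st["tcp_pos"]])[0]; x0,y0=np.round(p).astype(int)-[45,50]; print(p)
B=cv2.resize(b["img"][y0:y0+90,x0:x0+90,::-1],(360,360),interpolation=cv2.INTER_CUBIC)
cv2.imwrite("pics/w5.png",np.hstack([A,B]))
E
```

```text
15.05 [ 0.49048523 -0.01161843  0.2336084 ] [0.6838924  0.72958162 0.00095542 0.00096718] [-1.08318325  0.4060527  -0.77059807] 0.6865681995128111 64.45410132408142
[266.76902631 170.07544782]
```

View pics/w5.png

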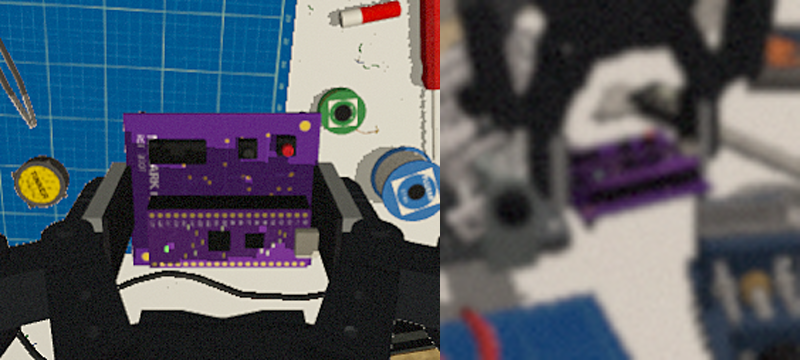

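The crops show the board held level between the fingertips, gripped on its edges. That was my tenth picture, so from here I work from numbers. I carry it over the seat.

Emit:
send_rows(
  series=[
    [0,0,0,5.2],
    [0,0,0,5.2],
    [2.5,-0.15,0,0],
    [3.9,-0.2,0,0],
    [3.9,-0.2,0,0],
    [3.9,-0.2,0,0],
    [3.9,-0.2,0,0],
    [3.9,-0.2,0,0],
    [3.9,-0.2,0,0],
    [3.9,-0.2,0,0],
    [3.9,-0.2,0,0],
    [3,-0.2,0,0],
  ],
)

```text
t: 16.25
tcp_pos: [0.512, 0.3572, 0.2299]
eef_rot: [0.746, 0.665, -0.002, -0.001]
contact_force: [0.0, -0.8, -0.0]
grip_width: 0.686
grip_force: 64.5
```

Emit:
send_rows(
  series=[
    [1.5,0,0,0],
    [0.7,0,0,0],
    [0,0,1,0],
    [0,0,2,0],
    [0,0,2,0],
    [0,0,2,0],
    [0,0,1.4,0],
    [0,0,0,0],
    [0,0,0,0],
    [0,0,0,0],
  ],
)

```text
t: 17.25
tcp_pos: [0.517, 0.3772, 0.1496]
eef_rot: [0.747, 0.664, 0.001, 0.0]
contact_force: [-0.4, 0.7, 0.1]
grip_width: 0.691
grip_force: 64.4
```

```bash
python3 - <<'E'
from h import *
import time
P=[]
for i in range(4):
    s=snap("wrist"); st=monitor.get_state(); P.append(np.r_[st["tcp_pos"],st["contact_force"]])
m=np.mean(P,0); print(st["t"],m.round(4),np.std(P,0).round(4)); q=st["eef_rot"]; print("heading",90-2*np.degrees(np.arcsin(q[0])))
d=np.array([.5167,.3784])-m[:2]; print("tool x,y cm", 100*d@[.1167,.9932],100*d@[.9932,-.1167], st["grip_width"])
E
```

```text
17.45 [ 0.5168  0.3774  0.1495 -0.0782 -0.1733 -0.5877] [1.000e-04 0.000e+00 2.000e-04 4.997e-01 6.406e-01 2.495e-01]
heading -6.69258059245503
tool x,y cm 0.09695922138154107 -0.019887039393641448 0.6923183705521662
```

Emit:
send_rows(
  series=[
    [0.1,0,1,0],
    [0,0,1,0],
    [0,0,1,0],
    [0,0,0.6,0],
    [0,0,0,0],
    [0,0,0,0],
  ],
)

```text
t: 18.05
tcp_pos: [0.5163, 0.378, 0.1121]
eef_rot: [0.747, 0.665, -0.0, 0.0]
contact_force: [-0.1, -0.0, -0.5]
grip_width: 0.688
grip_force: 64.4
```

Emit:
send_rows(
  series=[
    [0,0,0.15,0],
    [0,0,0,0],
    [0,0,0,0],
  ],
)

```text
t: 18.35
tcp_pos: [0.5165, 0.3781, 0.1112]
eef_rot: [0.747, 0.665, 0.0, 0.0]
contact_force: [-0.1, 0.7, 0.2]
grip_width: 0.683
grip_force: 64.4
```

Emit:
send_rows(
  series=[
    [0,0,0.1,0],
    [0,0,0,0],
    [0,0,0,0],
  ],
)

```text
t: 18.65
tcp_pos: [0.5164, 0.378, 0.1098]
eef_rot: [0.747, 0.665, 0.0, 0.0]
contact_force: [-0.1, 0.2, -1.3]
grip_width: 0.685
grip_force: 64.4
```

Emit:
send_rows(
  series=[
    [0,0,0.1,0],
    [0,0,0,0],
    [0,0,0,0],
  ],
)

```text
t: 18.95
tcp_pos: [0.5163, 0.378, 0.1088]
eef_rot: [0.747, 0.665, -0.0, 0.0]
contact_force: [0.8, -0.1, 0.1]
grip_width: 0.69
grip_force: 64.4
```

Emit:
send_rows(
  series=[
    [0,0,0.1,0],
    [0,0,0,0],
    [0,0,0,0],
  ],
)

```text
t: 19.25
tcp_pos: [0.5163, 0.378, 0.1078]
eef_rot: [0.747, 0.665, 0.0, 0.0]
contact_force: [0.5, 0.2, -0.8]
grip_width: 0.69
grip_force: 64.4
```

Emit:
send_rows(
  series=[
    [0,0,0.1,0],
    [0,0,0,0],
    [0,0,0,0],
  ],
)

```text
t: 19.55
tcp_pos: [0.5163, 0.378, 0.1068]
eef_rot: [0.747, 0.665, -0.0, 0.0]
contact_force: [0.1, -0.8, 0.2]
grip_width: 0.683
grip_force: 64.5
```

Emit:
send_rows(
  series=[
    [0,0,0.1,0],
    [0,0,0,0],
    [0,0,0,0],
  ],
)

```text
t: 19.85
tcp_pos: [0.5165, 0.3781, 0.1062]
eef_rot: [0.747, 0.665, 0.0, 0.0]
contact_force: [-0.6, 0.2, 2.3]
grip_width: 0.689
grip_force: 64.6
```

Contact came about 2.8 mm lower than predicted, which suggests the seat lies a little farther up-slope. I shift the board up-slope for margin at the toes and touch down again.

Emit:
send_rows(
  series=[
    [0,0,-0.4,0],
    [0,0.3,0,0],
    [0,0,0.12,0],
    [0,0,0,0],
    [0,0,0,0],
  ],
)

```text
t: 20.35
tcp_pos: [0.5192, 0.3776, 0.1084]
eef_rot: [0.747, 0.665, -0.0, 0.0]
contact_force: [-0.5, 0.2, 0.8]
grip_width: 0.689
grip_force: 64.5
```

Emit:
send_rows(
  series=[
    [0,0,0.1,0],
    [0,0,0,0],
    [0,0,0,0],
  ],
)

```text
t: 20.65
tcp_pos: [0.5194, 0.3776, 0.1079]
eef_rot: [0.747, 0.665, 0.0, 0.0]
contact_force: [-1.1, -0.3, 2.1]
grip_width: 0.684
grip_force: 64.6
```

Emit:
send_rows(
  series=[
    [0,0,0,0],
    [0,0,0,0],
    [0,0,0,0],
    [0,0,0,0],
  ],
  gripper=0.8,
)

```text
t: 21.05
tcp_pos: [0.5192, 0.3777, 0.1075]
eef_rot: [0.747, 0.665, -0.0, -0.0]
contact_force: [-0.3, -0.0, -0.3]
grip_width: 0.801
grip_force: 0.0
```

Emit:
send_rows(
  series=[
    [0,0,-1,0],
    [0,0,-2,0],
    [0,0,-4,0],
    [0,0,-4,0],
    [-2,0,-2,0],
    [-2,0,0,0],
    [-2,0,0,0],
    [0,0,0,0],
    [0,0,0,0],
    [0,0,0,0],
  ],
)

```text
t: 22.05
tcp_pos: [0.512, 0.3195, 0.2379]
eef_rot: [0.747, 0.665, 0.0, -0.0]
contact_force: [0.6, 0.2, -0.5]
grip_width: 0.797
grip_force: 0.0
```

```bash
python3 - <<'E'
from h import *
def F(p,yaw,o):
    cx,sx=np.cos(yaw),np.sin(yaw); Rz=np.array([[cx,-sx,0],[sx,cx,0],[0,0,1]])
    a=np.radians(30); Ry=np.array([[np.cos(a),0,-np.sin(a)],[0,1,0],[np.sin(a),0,np.cos(a)]])
    return o+np.array(p)@(Rz@Ry).T
yaw=np.radians(-6.7); o=np.array([.5185,.3779,.095])
st=monitor.get_state(); print(st["t"],st["tcp_pos"])
for c in ["wrist","scene","side"]:
    s=snap(c); np.savez(f"f_{c}.npz",**{k:np.array(v) for k,v in s.items()})
    hsv=cv2.cvtColor(s["img"],cv2.COLOR_RGB2HSV)
    ctr=proj(s,[o])[0]; 
    m=cv2.inRange(hsv,(125,70,40),(165,255,255)); k=np.zeros_like(m)
    x,y=np.round(ctr).astype(int); R=90 if c=="wrist" else 35
    k[max(y-R,0):y+R,max(x-R,0):x+R]=255; m&=k
    ys,xs=np.nonzero(m); print(c,"ctr",ctr,len(xs))
    if len(xs)>20:
        bx=cv2.boxPoints(cv2.minAreaRect(np.c_[xs,ys].astype(np.float32))); print(bx.round(1).tolist())
    for bxx in (-.002,.003):
        print(bxx,proj(s,F([[bxx+i*.031,j*.028,.008] for i,j in((-1,-1),(1,-1),(1,1),(-1,1))],yaw,o)).round(1).tolist())
    for r in viewer.masks_of(c,"dev_board")[:3]: print(np.round(r["rect"],1),round(r["confidence"],2))
E
```

```text
22.05 [0.51203927 0.31953455 0.23787389]
wrist ctr [255.55656733 120.49772524] 3307
[[220.0, 37.0], [282.0, 37.0], [282.0, 155.0], [220.0, 155.0]]
-0.002 [[220.9, 150.6], [280.5, 155.9], [282.1, 85.7], [218.9, 87.5]]
0.003 [[225.3, 151.0], [285.9, 156.4], [287.8, 85.5], [223.5, 87.4]]
[220.1  83.9 281.9 157.1] 0.77
scene ctr [159.16507769 240.11968992] 719
[[142.3000030517578, 231.89999389648438], [167.1999969482422, 223.60000610351562], [176.3000030517578, 250.89999389648438], [151.39999389648438, 259.20001220703125]]
-0.002 [[177.4, 250.1], [167.8, 222.0], [141.4, 230.6], [150.8, 259.2]]
0.003 [[176.6, 247.9], [167.0, 219.8], [140.7, 228.3], [150.0, 256.9]]
[343.4 183.1 366.8 203.5] 0.9
[144.7 225.3 176.3 257.9] 0.81
side ctr [230.63465713 139.59899999] 79
[[218.39999389648438, 139.60000610351562], [235.0, 129.60000610351562], [237.60000610351562, 134.0], [221.0, 144.0]]
-0.002 [[220.6, 148.6], [239.2, 136.5], [236.1, 127.7], [218.3, 139.4]]
0.003 [[222.1, 147.7], [240.8, 135.5], [237.6, 126.7], [219.7, 138.4]]
[260.4 286.3 297.6 318.8] 0.6
[218.6 127.7 238.8 148.9] 0.52
```

```bash
python3 - <<'E'
from h import *
def F(p,yaw,o):
    cx,sx=np.cos(yaw),np.sin(yaw); Rz=np.array([[cx,-sx,0],[sx,cx,0],[0,0,1]])
    a=np.radians(30); Ry=np.array([[np.cos(a),0,-np.sin(a)],[0,1,0],[np.sin(a),0,np.cos(a)]])
    return o+np.array(p)@(Rz@Ry).T
o=np.array([.5185,.3779,.095]); s=dict(np.load("f_wrist.npz")); im=s["img"]
for y in (-.025,0.,.025):
    xs=np.arange(-.046,-.024,.001); U=proj(s,F([[x,y,.009] for x in xs],np.radians(-6.7),o))
    print(y,[(round(x*1000),*map(int,im[int(round(v)),int(round(u))])) for x,(u,v) in zip(xs,U)])
E
```

```text
-0.025 [(-46, 124, 121, 109), (-45, 126, 119, 106), (-44, 128, 124, 111), (-43, 124, 121, 105), (-42, 124, 121, 105), (-41, 91, 87, 77), (-40, 35, 34, 41), (-39, 26, 31, 30), (-38, 107, 100, 94), (-37, 177, 169, 156), (-36, 166, 160, 148), (-35, 166, 160, 148), (-34, 179, 174, 163), (-33, 197, 192, 177), (-32, 162, 160, 139), (-31, 40, 0, 67), (-30, 64, 27, 85), (-29, 107, 75, 72), (-28, 148, 118, 56), (-27, 148, 118, 56), (-26, 142, 111, 57), (-25, 87, 47, 76)]
0.0 [(-46, 123, 120, 107), (-45, 120, 119, 107), (-44, 127, 123, 113), (-43, 120, 116, 102), (-42, 120, 116, 102), (-41, 65, 64, 63), (-40, 38, 40, 38), (-39, 48, 52, 54), (-38, 50, 51, 44), (-37, 49, 52, 49), (-36, 46, 51, 44), (-35, 60, 66, 58), (-34, 60, 66, 58), (-33, 80, 82, 72), (-32, 83, 76, 83), (-31, 50, 14, 77), (-30, 61, 18, 84), (-29, 58, 20, 82), (-28, 58, 14, 82), (-27, 57, 25, 77), (-26, 63, 28, 79), (-25, 63, 28, 79)]
0.025 [(-46, 124, 116, 105), (-45, 118, 116, 102), (-44, 126, 121, 111), (-43, 126, 121, 111), (-42, 125, 118, 107), (-41, 125, 119, 110), (-40, 125, 119, 106), (-39, 115, 110, 99), (-38, 120, 112, 104), (-37, 163, 158, 145), (-36, 162, 155, 145), (-35, 178, 174, 160), (-34, 178, 174, 160), (-33, 198, 203, 186), (-32, 132, 121, 119), (-31, 47, 5, 69), (-30, 66, 27, 86), (-29, 52, 3, 73), (-28, 57, 8, 81), (-27, 62, 18, 83), (-26, 69, 33, 85), (-25, 54, 4, 78)]
```

Both toes show as about 6 mm of bare aluminium in front of the board's edge, so the board sits behind them, flat and centred.

```bash
python3 -c "
from plant import bot
print(bot.close_job())"
```

```text
the job is handed in; nothing more can be done
None
```

I handed in the job at about 22 s of the 51 s allowed: the jaw is reset from the 0.039 hole to the 0.024 hole, and the board is released flat on the ledges against the toes; the hand-in returned no verdict, and the plunger being home was judged from camera images and gripper position because its joint value can't be read.

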